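# Lay the machine parts out on their shadow pads

## Task

Lay out the stripped-down machine parts for reassembly: put each of the four steel parts (large bearing, small bearing, hexagon nut and link bar) flat onto the black pad that carries its own silhouette, centred on the silhouette, with the link bar lying along its outline. Set every part down gently, never drop it, and leave the tin and the spanner where they are.

Things in the scene. Friction and masses are not known exactly. Their poses are not given: they have to be found in the camera images.
- bearing_large: Large ball bearing: dark steel ring 62 mm outside diameter, 30 mm bore, 16 mm high, black seal ring on top, about 0.2 kg. It lies flat on the bench, z up; origin: centre of its underside. Round, so its yaw does not matter.
- bearing_small: Small ball bearing: dark steel ring 40 mm outside diameter, 17 mm bore, 12 mm high, black seal ring on top, about 0.07 kg. It lies flat on the bench, z up; origin: centre of its underside. Round, so its yaw does not matter.
- nut: Large dark steel hexagon nut, 46 mm across flats, 53 mm across corners, 24 mm high, 27 mm black bore, about 0.22 kg. It lies flat on the bench, z up; origin: centre of its underside. Its x axis is square to one pair of flats (the others at 60 degree steps).
- link: Flat dark steel link bar, 100 mm long (x), 34 mm wide (y), 12 mm thick, with a 17 mm pin hole 33 mm either side of the middle, about 0.26 kg. It lies flat on the bench, z up; origin: centre of its underside. 
- pad_large: Fixed flat black rubber pad, 120 x 120 mm, 3 mm thick, lying on the bench; origin: centre of its underside; z up, x and y parallel to its edges. Painted flat in its centre is a light silhouette: a ring of 62 mm outside and 30 mm inside diameter.
- pad_small: Fixed flat black rubber pad, 120 x 120 mm, 3 mm thick, lying on the bench; origin: centre of its underside; z up, x and y parallel to its edges. Painted flat in its centre is a light silhouette: a ring of 40 mm outside and 17 mm inside diameter.
- pad_nut: Fixed flat black rubber pad, 120 x 120 mm, 3 mm thick, lying on the bench; origin: centre of its underside; z up, x and y parallel to its edges. Painted flat in its centre is a light silhouette: a hexagon 46 mm across flats with a 29 mm dark round centre; two of its flats are square to x.
- pad_link: Fixed flat black rubber pad, 120 x 120 mm, 3 mm thick, lying on the bench; origin: centre of its underside; z up, x and y parallel to its edges. Painted flat in its centre is a light silhouette: a bar 100 mm long (along x) and 34 mm wide (along y) with a 17 mm dark spot 33 mm either side of the middle.
- tin: Bystander: round tin with a green label, 76 mm diameter, 60 mm high, loose, standing beyond the work; origin: centre of its underside. Leave it alone.
- spanner: Bystander: steel spanner, 190 mm long (its x axis), loose, lying beyond the work; origin near its middle, on its underside. Leave it alone.
Things that resemble listed ones, but are neither listed nor needed, are in the scene too. Leave any white look-alike of the link alone.

How it is judged:
By the outcome, as a careful person would: the job done as asked, in the order asked, and still so for the second after the job is handed in, with the robot touching nothing.
It also fails if it takes over 106 s, if anything falls off the work surface, if the arm or the gripper's body presses on something with over 40 N, if the wrist force passes 120 N, or if a joint passes its speed limit or range.

## Robot

A 6-joint arm with a two-finger parallel gripper is mounted at the origin on the work surface. World frame = base frame: x ahead of the robot, y to its left, z up, the work surface at z = 0. Lengths are in m, angles in rad, forces in N, time in s.
With the tool pointing down it reaches from about 0.25 to 0.775 m from the base axis. Payload 4 kg.
Tool frame: the origin (TCP) lies midway between the tips of the shut fingers; the grasp point (between the pads) lies 19 mm behind it; y points along the fingers, z is the direction in which the jaws open and shut, and the axes are right-handed (so a half turn about y gives the same grasp; the last joint's range is limited). The gripper opens to 94 mm and grips with 3 to 60 N. Pads are 16 mm wide; open, the fingers measure 119 mm over their backs; the gripper's body (75 mm by 177 mm) begins 78 mm behind the grasp point.
Start: joints at [-1.308, 0.087, 1.371, -0, 1.684, -0.103], TCP at [0.197, -0.514, 0.206] pointing down, gripper open.
Joint ranges: [-3.1, 3.1], [-0.76, 2.03], [0.27, 2.55], [-1.08, 4.22], [0.17, 2.65], [-2.57, 2.57]. Speed limits (rad/s): [2.79, 2.79, 3.14, 3.14, 3.14, 3.14].

## Interface

Orientations are given as a 3x3 rotation matrix whose columns are the frame's x, y, z axes.
In Python, from station import r gives the robot as it stands.
- The arm moves only by the shell command python3 -m pendant 'ROWS' [FORCE]. ROWS is JSON, a list of rows, each a list of 5 numbers: the closure in counts, from 0 (fully open) to 255 (shut), then the shift along the world's x, y, z in m, then the turn about the world's z in degrees. In form: [[grip, x, y, z, roll], ...]. A call has 1 to 10 rows; each row is the pose to reach, as a shift and turn from the pose commanded when the call began; what a row does not reach only later rows make up. A row lasts 1/10 s, in which the tool goes at most 50 mm and 8.59 degrees, less where a joint would pass 70% of its speed; a pose out of reach is approached as far as the arm can. A call with a gripper value outside its range is refused whole. The fingers move at their own pace and stop on an object; FORCE is the grip in N (left out, the last holds). Time passes only in rows, so rows that repeat a pose let the fingers close. It gives the time, the measured TCP pose, the force and the opening at its end, in the units of the state.
- r.observe(): the state, without advancing time (a new reading comes with each control period).
- r.camera(name): name is "scene" or "top"; returns a dict with "img" (400x640x3 uint8, blue, green, red), "intrinsics" (3x3 intrinsics, pixels), "extrinsics" (4x4, takes a point from camera to world coordinates). Camera axes: x right, y down, z forward; pixel columns grow to the right and rows downward; lengths in m; the calibration is good to about 2 mm. A picture is of the moment at which its call begins. There is no depth.
- r.hand_in(): hands the job in, once; it reports no verdict.
The state is a dict: "t": time; "joint_positions": joint angles; "joint_velocities": joint speeds; "joint_torque": joint torques, N m; "tcp_pos": TCP position; "ee_rot": TCP orientation; "contact_force": force on the tool from outside, world axes, zero at the start; "wrist_torque": the same for the moment, N m; "width": finger opening in m.
Only numpy, scipy, OpenCV 4.12 (cv2) and the standard library are available. Lean on these libraries where they do the work, as an engineer would, in place of code of your own. Each camera call takes 0.05 s, during which the arm holds its last target. There are 200 camera calls.

## Working session

There is one attempt and no reset: what is moved stays moved. The work goes in short steps, Python scripts to look and compute and a shell command to move; the robot and the scene stay as the last step left them, time stands still between calls to the robot, and variables do not carry over. Pictures are saved under pics/ and viewed, about 12 in all and at most 16, crops included, and the job is handed in when it is done.

```bash
mkdir -p pics; ls; python3 - <<'E'
from station import r
import cv2,numpy as np
for n in("scene","top"):
    c=r.camera(n);cv2.imwrite(f"pics/{n}0.png",c["img"]);print(n,np.round(c["intrinsics"],1).tolist(),np.round(c["extrinsics"],4).tolist())
s=r.observe();print(s["t"],s["tcp_pos"],np.round(s["ee_rot"],3).tolist(),s["width"])
E
```

```text
pics
scene [[368.1, 0.0, 322.1], [0.0, 368.1, 197.7], [0.0, 0.0, 1.0]] [[-0.2186, 0.7627, -0.6087, 1.1003], [0.9758, 0.1673, -0.1409, 0.1396], [-0.0056, -0.6247, -0.7808, 0.7009], [0.0, 0.0, 0.0, 1.0]]
top [[433.0, 0.0, 323.1], [0.0, 433.0, 197.9], [0.0, 0.0, 1.0]] [[0.0122, -0.982, 0.1886, 0.3787], [-0.9996, -0.0075, 0.0254, -0.0133], [-0.0235, -0.1889, -0.9817, 1.1144], [0.0, 0.0, 0.0, 1.0]]
0.1 [ 0.19659804 -0.51315018  0.2044401 ] [[-0.934, -0.001, 0.358], [-0.358, 0.002, -0.934], [-0.0, -1.0, -0.002]] 0.09392437680884048
```

View pics/top0.png

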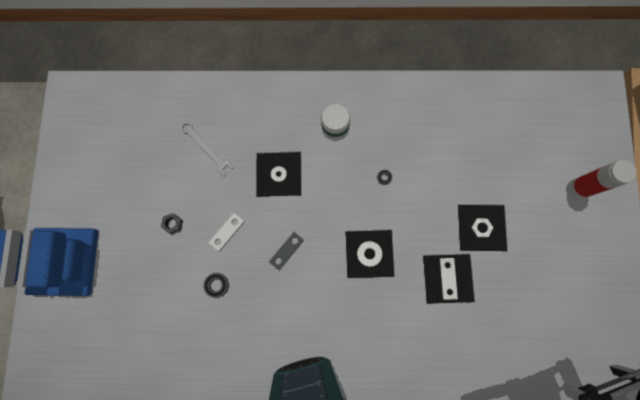

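View pics/scene0.png

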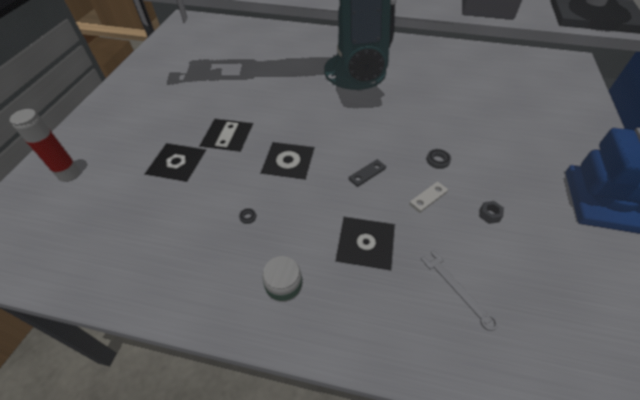

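The top view shows these candidates:
- **Large bearing:** dark rings at (216,285) and (385,177). The bigger one, (216,285), is the large bearing and the other is the small one.
- **Nut:** the dark hexagon at (172,224).
- **Link:** dark bar at (287,251), with a white look-alike at (226,232) to leave alone.
- **Pads:** small at (279,174), large at (370,254), nut at (482,228), link at (448,279).

The tin is at (336,120) and the spanner at (208,148).

```bash
cat > h.py <<'E'
from station import r
import cv2,numpy as np
def cast(c,uv,z):
    K,E=c["intrinsics"],c["extrinsics"];d=E[:3,:3]@np.linalg.solve(K,[uv[0],uv[1],1.]);o=E[:3,3]
    return o+d*(z-o[2])/d[2]
def proj(c,p):
    E=c["extrinsics"];q=c["intrinsics"]@(E[:3,:3].T@(np.asarray(p)-E[:3,3]));return q[:2]/q[2]
S=6
def blob(c,uv,h,z,thr,bright=False,half=26):
    """contour of blob nearest uv in an enlarged crop -> world points at height z; centre, min-area rect sizes & yaw of long side"""
    u,v=map(int,np.round(uv));x0,y0=max(u-half,0),max(v-half,0)
    g=cv2.cvtColor(c["img"],cv2.COLOR_BGR2GRAY)[y0:v+half,x0:u+half]
    g=cv2.resize(g,None,fx=S,fy=S,interpolation=cv2.INTER_CUBIC)
    m=(g>thr if bright else g<thr).astype(np.uint8)
    cs,_=cv2.findContours(m,cv2.RETR_EXTERNAL,cv2.CHAIN_APPROX_NONE)
    cs=[k for k in cs if cv2.contourArea(k)>300]
    tgt=np.array([uv[0]-x0,uv[1]-y0])*S
    k=min(cs,key=lambda k:np.linalg.norm(np.array(cv2.minAreaRect(k)[0])-tgt))
    px=(k[:,0,:]+.5)/S-.5+[x0,y0]
    w=np.array([cast(c,p,z)[:2] for p in px],np.float32)
    (cx,cy),(a,b),_=cv2.minAreaRect(w*1000);bx=cv2.boxPoints(cv2.minAreaRect(w*1000))
    e=max((bx[1]-bx[0],bx[2]-bx[1]),key=np.linalg.norm)
    M=cv2.moments((w*10000).astype(np.int32));cen=np.array([M["m10"],M["m01"]])/M["m00"]/10
    return np.round([cx,cy,*cen,a,b,np.degrees(np.arctan2(e[1],e[0]))%180],1)
E
python3 - <<'E'
from h import *
t=r.camera("top");s=r.camera("scene")
T={"bl":((216,285),.016),"bs":((385,177),.012),"nut":((172,224),.024),"link":((287,251),.012)}
P={"pl":(370,254),"ps":(279,174),"pn":(482,228),"pk":(448,279)}
SP={"bl":(438,158),"bs":(248,216),"nut":(492,212),"link":(367,173),"pl":(288,160),"ps":(366,242),"pn":(176,161),"pk":(228,134)}
for k,(uv,h) in T.items(): print(k,"top",blob(t,uv,0,h/2,85),"scene",blob(s,SP[k],0,h/2,75))
for k,uv in P.items(): print(k,"sil top",blob(t,uv,0,.003,110,True),"scene",blob(s,SP[k],0,.003,110,True,14)); print("   pad top",blob(t,uv,0,.003,85,half=32))
cr=[cv2.resize(t["img"][v-26:v+26,u-26:u+26],(390,290),interpolation=cv2.INTER_CUBIC) for u,v in [(216,285),(385,177),(172,224),(287,251)]]
cv2.imwrite("pics/crop.png",np.vstack([np.hstack(cr[:2]),np.hstack(cr[2:])]))
E
```

```text
bl top [365.8 282.8 365.7 282.8  63.2  59.2  74. ] scene [365.4 283.9 365.3 283.6  59.6  73.5 164.6]
bs top [ 6.487e+02 -1.439e+02  6.487e+02 -1.439e+02  3.910e+01  3.760e+01
  3.000e-01] scene [ 648.1 -144.3  648.2 -144.3   42.6   39.4   12.4]
nut top [520.4 405.5 519.9 405.5  59.1  46.4  54.6] scene [520.6 406.6 520.4 406.5  50.4  67.4 154.4]
link top [453.3 107.9 453.5 108.   33.7  97.9 141.3] scene [453.7 108.6 453.7 108.4  39.2 106.  141.5]
pl sil top [ 449.6 -105.   449.9 -104.2  131.3  133.9   90.5] scene [ 447.9 -104.2  447.9 -103.9   60.5   60.5   68.3]
   pad top [ 449.  -103.8  449.2 -103.7  119.9  119.6    2.5]
ps sil top [658.  135.5 658.2 134.7 143.4 139.4   1.2] scene [656.2 135.3 656.3 135.2  38.5  38.8 102.4]
   pad top [656.5 135.  656.8 135.2 120.  119.4   2.2]
pn sil top [ 518.8 -391.4  519.3 -383.9  132.8  140.7  177.4] scene [ 517.  -393.2  516.8 -393.1   45.7   49.8   90.1]
   pad top [ 518.9 -391.6  518.9 -391.7  119.   119.9   90. ]
pk sil top [ 389.4 -299.6  387.3 -286.9  128.   135.9   90.6] scene [ 387.6 -301.3  387.4 -301.2   99.2   34.3    2.7]
   pad top [ 389.4 -300.3  389.6 -300.5  119.8  120.1   92.3]
```

View pics/crop.png

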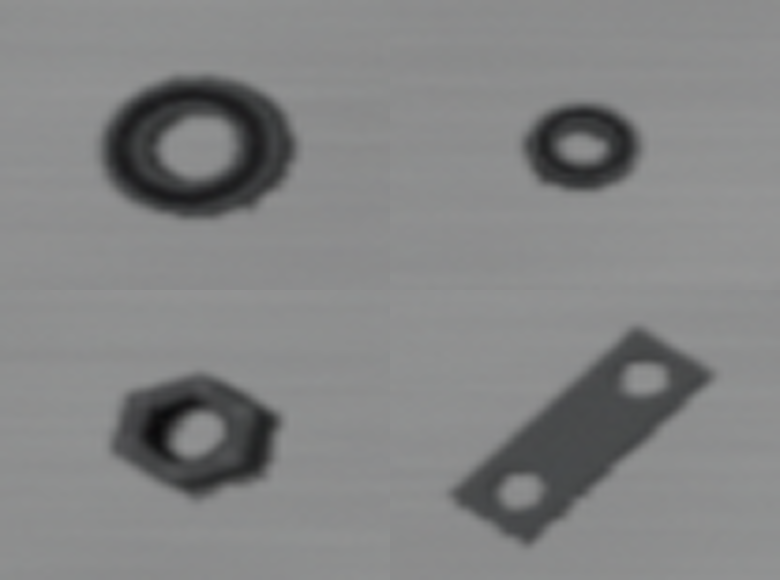

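The crops show the large bearing, small bearing, nut and dark link, each clearly distinct from the white look-alike. Next I'll refine the silhouettes and the nut yaw, and start the arm towards the large bearing.

```bash
python3 - <<'E'
from h import *
t=r.camera("top")
for k,uv in {"pl":(370,254),"ps":(279,174),"pn":(482,228),"pk":(448,279)}.items():
    print(k,blob(t,uv,0,.003,110,True,21 if k=="pk" else 14))
for nm,c,uv in (("top",t,(172,224)),("scene",r.camera("scene"),(492,212))):
    u,v=uv;g=cv2.resize(cv2.cvtColor(c["img"],cv2.COLOR_BGR2GRAY)[v-20:v+20,u-20:u+20],None,fx=6,fy=6,interpolation=cv2.INTER_CUBIC)
    k=max(cv2.findContours((g<85).astype(np.uint8),0,1)[0],key=cv2.contourArea)
    a=cv2.approxPolyDP(cv2.convexHull(k),6,True)[:,0]
    w=np.array([cast(c,(p+.5)/6-.5+[u-20,v-20],.012)[:2]*1e3 for p in a])
    e=np.roll(w,-1,0)-w;print(nm,"edge len",np.linalg.norm(e,axis=1).round(),"ang%60",(np.degrees(np.arctan2(e[:,1],e[:,0]))%60).round(1))
E
python3 -m pendant '[[0,0.004,0.02,0,4],[0,0.012,0.06,-0.005,12],[0,0.022,0.105,-0.01,20],[0,0.032,0.15,-0.015,28],[0,0.042,0.195,-0.02,36],[0,0.052,0.24,-0.025,44],[0,0.062,0.285,-0.03,52],[0,0.072,0.33,-0.04,60],[0,0.08,0.375,-0.05,68],[0,0.089,0.42,-0.06,74]]' 25
```

```text
pl [ 449.4 -103.8  449.4 -103.7   63.5   63.6  146.9]
ps [657.4 135.5 657.3 135.4  41.8  41.2   2. ]
pn [ 519.1 -392.3  519.  -392.4   47.6   53.4   90.5]
pk [ 389.7 -301.   389.8 -300.9  103.3   36.2    2.5]
top edge len [29.  6. 23. 25. 35. 23. 25.] ang%60 [58.2 19.9 49.  50.9 51.  49.5 47.5]
scene edge len [24. 25. 23. 26. 24. 20. 29. 26.] ang%60 [53.  55.6 34.5 51.7 53.8  1.  36.  51.2]
t: 1.3
tcp_pos: [0.2857, -0.092, 0.1454]
ee_rot: [[0.09, 0.002, 0.996], [-0.996, -0.001, 0.09], [0.001, -1.0, 0.002]]
contact_force: [0.7, 0.9, 0.3]
width: 0.0944
```

```bash
python3 -m pendant '[[0,0.01,0.045,-0.005,4],[0,0.02,0.09,-0.01,8],[0,0.03,0.135,-0.02,12],[0,0.04,0.18,-0.03,16],[0,0.05,0.225,-0.04,20],[0,0.06,0.27,-0.05,24],[0,0.068,0.315,-0.06,28],[0,0.076,0.35,-0.066,30],[0,0.08,0.37,-0.066,30],[0,0.08,0.377,-0.066,30]]'
python3 - <<'E'
from h import *
t=r.camera("top");cv2.imwrite("pics/g1.png",cv2.resize(t["img"][220:330,140:290],(750,550),interpolation=cv2.INTER_CUBIC))
s=r.observe();print(s["t"],s["tcp_pos"],s["ee_rot"][:,2])
E
```

```text
t: 2.3
tcp_pos: [0.3656, 0.2851, 0.0791]
ee_rot: [[0.575, -0.001, 0.818], [-0.818, -0.0, 0.575], [-0.0, -1.0, -0.001]]
contact_force: [-0.2, -0.9, 1.6]
width: 0.094
2.35 [0.36553919 0.28489539 0.07930492] [ 8.18455835e-01  5.74569402e-01 -2.18962135e-04]
```

View pics/g1.png

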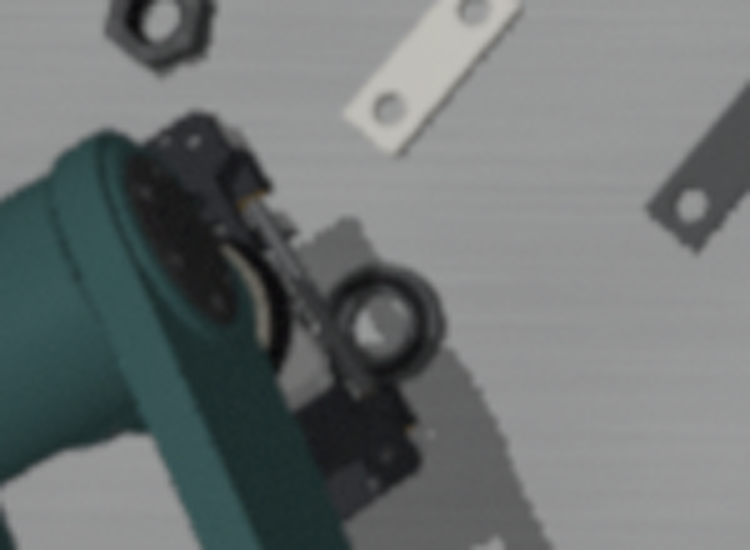

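The picture shows the gripper above the bearing at about (385,325), with its shadow around it and no other part under the fingers. Now I'll descend and grip.

```bash
python3 -m pendant '[[0,0,0,-0.03,0],[0,0,0,-0.055,0],[0,0,0,-0.068,0],[0,0,0,-0.074,0],[0,0,0,-0.074,0]]'; python3 -m pendant '[[160,0,0,0,0],[160,0,0,0,0],[160,0,0,0,0],[160,0,0,0,0],[160,0,0,0,0],[160,0,0,0,0]]' 25
```

```text
t: 2.85
tcp_pos: [0.3656, 0.2827, 0.0054]
ee_rot: [[0.572, -0.001, 0.82], [-0.82, -0.0, 0.572], [0.0, -1.0, -0.001]]
contact_force: [-0.0, 0.7, -0.6]
width: 0.0939
t: 3.45
tcp_pos: [0.3659, 0.2835, 0.006]
ee_rot: [[0.573, 0.001, 0.82], [-0.82, 0.0, 0.573], [0.0, -1.0, 0.001]]
contact_force: [-1.0, -0.4, 2.3]
width: 0.0605
```

```bash
python3 -m pendant '[[160,0,0,0.01,0],[160,0,0,0.035,0],[160,0,-0.01,0.065,0],[160,0.005,-0.035,0.085,0],[160,0.014,-0.07,0.09,-4],[160,0.023,-0.112,0.09,-8],[160,0.033,-0.155,0.09,-12],[160,0.042,-0.198,0.09,-16],[160,0.051,-0.24,0.09,-20],[160,0.06,-0.28,0.09,-24]]' && python3 -m pendant '[[160,0.009,-0.04,0,-4],[160,0.016,-0.075,-0.01,-6],[160,0.021,-0.098,-0.03,-6],[160,0.0225,-0.107,-0.05,-6],[160,0.0225,-0.107,-0.065,-6],[160,0.0225,-0.107,-0.072,-6],[160,0.0225,-0.107,-0.072,-6]]'
```

```text
t: 4.45
tcp_pos: [0.4255, 0.0016, 0.0957]
ee_rot: [[0.187, 0.0, 0.982], [-0.982, 0.0, 0.187], [0.0, -1.0, 0.0]]
contact_force: [0.5, 0.1, -2.5]
width: 0.0604
t: 5.15
tcp_pos: [0.4472, -0.1032, 0.0225]
ee_rot: [[0.087, -0.003, 0.996], [-0.996, 0.001, 0.087], [-0.001, -1.0, -0.003]]
contact_force: [-0.2, -0.2, -1.9]
width: 0.0606
```

```bash
python3 -m pendant '[[160,0,0,-0.006,0],[160,0,0,-0.011,0],[160,0,0,-0.0135,0],[160,0,0,-0.0145,0],[160,0,0,-0.015,0],[160,0,0,-0.015,0]]'
```

```text
t: 5.75
tcp_pos: [0.4483, -0.1035, 0.009]
ee_rot: [[0.087, 0.0, 0.996], [-0.996, 0.0, 0.087], [-0.0, -1.0, 0.0]]
contact_force: [-2.1, 0.5, 0.7]
width: 0.0606
```

```bash
python3 -m pendant '[[135,0,0,0,0],[100,0,0,0,0],[50,0,0,0,0],[0,0,0,0,0],[0,0,0,0,0],[0,0,0,0.02,0],[0,0,0,0.06,0],[0,0.01,-0.002,0.08,0],[0,0.05,-0.01,0.085,0],[0,0.095,-0.019,0.085,0]]' && python3 -m pendant '[[0,0.045,-0.009,0,0],[0,0.08,-0.016,-0.01,0],[0,0.1,-0.02,-0.03,0],[0,0.105,-0.021,-0.045,0],[0,0.105,-0.021,-0.045,0]]'
python3 - <<'E'
from h import *
s=r.camera("scene");t=r.camera("top")
print(blob(s,(288,160),0,.011,75))
a=cv2.resize(s["img"][120:260,190:350],(480,420),interpolation=cv2.INTER_CUBIC);b=cv2.resize(t["img"][150:290,320:420],(300,420),interpolation=cv2.INTER_CUBIC)
cv2.imwrite("pics/p1.png",np.hstack([a,b]))
E
```

```text
t: 6.75
tcp_pos: [0.5453, -0.1233, 0.0961]
ee_rot: [[0.086, 0.005, 0.996], [-0.996, -0.002, 0.086], [0.002, -1.0, 0.005]]
contact_force: [-0.1, 0.4, 1.3]
width: 0.0941
t: 7.25
tcp_pos: [0.6461, -0.1431, 0.0442]
ee_rot: [[0.086, -0.007, 0.996], [-0.996, 0.002, 0.086], [-0.003, -1.0, -0.007]]
contact_force: [0.2, 0.4, 0.6]
width: 0.0938
[ 435.3 -101.   446.3  -99.4  125.2  170.6  178.9]
```

View pics/p1.png

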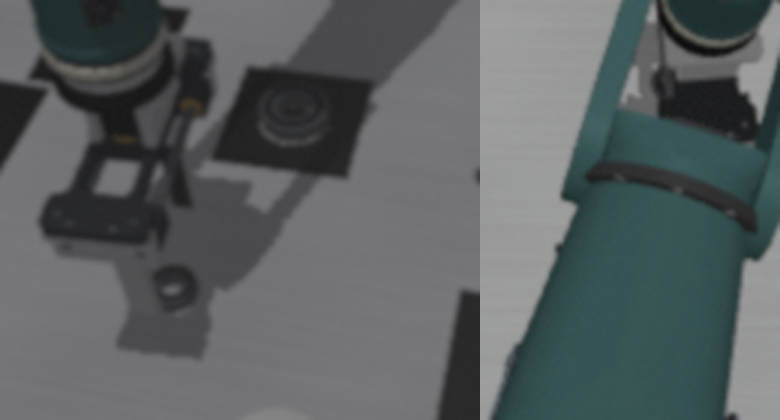

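The large bearing sits on its pad at crop (293,105), centred on the silhouette as far as I can see. The gripper is above the small bearing at (177,288). Next comes the small bearing.

```bash
python3 -m pendant '[[0,0,0,-0.02,0],[0,0,0,-0.036,0],[0,0,0,-0.043,0],[0,0,0,-0.043,0],[0,0,0,-0.043,0]]'; python3 -m pendant '[[220,0,0,0,0],[220,0,0,0,0],[220,0,0,0,0],[220,0,0,0,0],[220,0,0,0,0],[220,0,0,0,0],[220,0,0,0,0]]' 20
```

```text
t: 7.85
tcp_pos: [0.6483, -0.1437, 0.0061]
ee_rot: [[0.086, 0.001, 0.996], [-0.996, -0.0, 0.086], [0.0, -1.0, 0.001]]
contact_force: [0.1, 0.3, 0.6]
width: 0.0941
t: 8.55
tcp_pos: [0.6482, -0.1436, 0.0055]
ee_rot: [[0.086, 0.0, 0.996], [-0.996, 0.0, 0.086], [-0.0, -1.0, 0.0]]
contact_force: [0.7, 0.5, -0.3]
width: 0.0416
```

```bash
python3 -m pendant '[[220,0,0,0.01,0],[220,0,0,0.035,0],[220,0,0.005,0.065,0],[220,0,0.025,0.085,0],[220,0.001,0.06,0.09,0],[220,0.002,0.1,0.09,0],[220,0.003,0.14,0.09,0],[220,0.005,0.18,0.09,0],[220,0.006,0.215,0.09,0],[220,0.0075,0.245,0.085,0]]' && python3 -m pendant '[[220,0.001,0.02,-0.01,0],[220,0.001,0.031,-0.03,0],[220,0.001,0.035,-0.05,0],[220,0.001,0.035,-0.063,0],[220,0.001,0.035,-0.072,0],[220,0.001,0.035,-0.078,0],[220,0.001,0.035,-0.081,0],[220,0.001,0.035,-0.082,0],[220,0.001,0.035,-0.0825,0],[220,0.001,0.035,-0.0825,0]]'
```

```text
t: 9.55
tcp_pos: [0.6562, 0.1036, 0.0923]
ee_rot: [[0.088, 0.003, 0.996], [-0.996, 0.0, 0.088], [-0.0, -1.0, 0.003]]
contact_force: [-0.3, 0.7, -0.3]
width: 0.0394
t: 10.55
tcp_pos: [0.6573, 0.1363, 0.0088]
ee_rot: [[0.086, 0.001, 0.996], [-0.996, 0.0, 0.086], [-0.0, -1.0, 0.001]]
contact_force: [0.4, 0.4, -0.5]
width: 0.0393
```

```bash
python3 -m pendant '[[195,0,0,0,0],[150,0,0,0,0],[80,0,0,0,0],[0,0,0,0,0],[0,0,0,0,0],[0,0,0,0.02,0],[0,0,0,0.06,0],[0,-0.005,0.01,0.085,3],[0,-0.02,0.04,0.09,8],[0,-0.038,0.075,0.09,12]]' && python3 -m pendant '[[0,-0.018,0.036,0,3.5],[0,-0.037,0.073,0,3.5],[0,-0.056,0.11,0,3.5],[0,-0.074,0.145,0,3.5],[0,-0.09,0.175,0,3.5],[0,-0.0985,0.192,-0.005,3.5],[0,-0.0985,0.195,-0.01,3.5]]'
python3 - <<'E'
from h import *
s=r.camera("scene");t=r.camera("top")
print(blob(s,(366,242),0,.009,75),r.observe()["tcp_pos"])
a=cv2.resize(s["img"][140:280,330:530],(600,420),interpolation=cv2.INTER_CUBIC)
cv2.imwrite("pics/p2.png",a)
E
```

```text
t: 11.55
tcp_pos: [0.6203, 0.2113, 0.1008]
ee_rot: [[0.292, 0.005, 0.956], [-0.956, 0.001, 0.292], [0.0, -1.0, 0.005]]
contact_force: [0.1, 0.9, -0.1]
width: 0.0937
t: 12.25
tcp_pos: [0.5191, 0.4082, 0.0878]
ee_rot: [[0.352, 0.0, 0.936], [-0.936, 0.0, 0.352], [-0.0, -1.0, 0.0]]
contact_force: [-0.3, -0.3, -0.5]
width: 0.094
[660.9 133.8 660.7 134.9 123.8 114.9   5.9] [0.52003865 0.40547751 0.08633367]
```

View pics/p2.png

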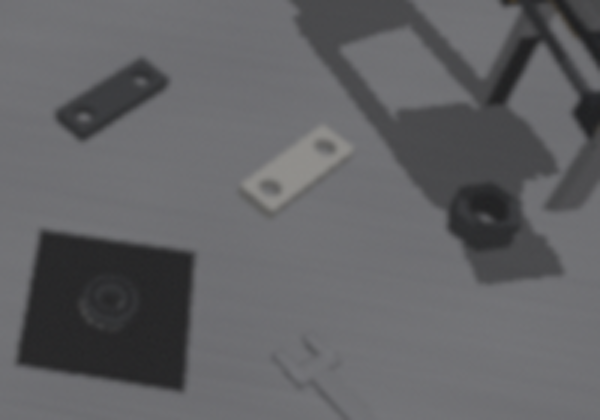

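The small bearing lies on its pad at crop (110,300). There is a pale sliver at its lower left that I'll check later. The nut is between the fingers at (485,215).

```bash
python3 -m pendant '[[0,0,0,-0.03,0],[0,0,0,-0.06,0],[0,0,0,-0.075,0],[0,0,0,-0.0805,0],[0,0,0,-0.0805,0]]'; python3 -m pendant '[[200,0,0,0,0],[200,0,0,0,0],[200,0,0,0,0],[200,0,0,0,0],[200,0,0,0,0],[200,0,0,0,0],[200,0,0,0,0],[200,0,0,0,0]]' 25
```

```text
t: 12.85
tcp_pos: [0.5206, 0.4053, 0.0069]
ee_rot: [[0.348, -0.001, 0.937], [-0.937, -0.001, 0.348], [0.001, -1.0, -0.001]]
contact_force: [0.8, 0.1, -0.1]
width: 0.0942
t: 13.65
tcp_pos: [0.5202, 0.4064, 0.0076]
ee_rot: [[0.349, 0.0, 0.937], [-0.937, 0.0, 0.349], [-0.0, -1.0, 0.0]]
contact_force: [0.2, -0.1, 0.4]
width: 0.0462
```

```bash
python3 -m pendant '[[200,0,0,0.01,0],[200,0,0,0.035,0],[200,0,-0.005,0.065,0],[200,0,-0.025,0.085,0],[200,0,-0.06,0.09,0],[200,0,-0.105,0.09,0],[200,0,-0.15,0.09,0],[200,0,-0.195,0.09,0],[200,0,-0.24,0.09,0],[200,0,-0.285,0.09,0]]' && python3 -m pendant '[[200,0,-0.045,0,-2],[200,0,-0.09,0,-4],[200,0,-0.135,0,-6],[200,0,-0.18,0,-8],[200,0,-0.225,0,-10],[200,0,-0.27,0,-12],[200,0,-0.315,0,-14],[200,0,-0.36,0,-16],[200,0,-0.405,0,-18],[200,-0.0025,-0.45,0,-20]]' && python3 -m pendant '[[200,0,-0.03,0,0],[200,0,-0.05,-0.01,0],[200,0,-0.062,-0.03,0],[200,0,-0.064,-0.05,0],[200,0,-0.064,-0.068,0],[200,0,-0.064,-0.079,0],[200,0,-0.064,-0.084,0],[200,0,-0.064,-0.0865,0],[200,0,-0.064,-0.0872,0],[200,0,-0.064,-0.0872,0]]'
```

```text
t: 14.65
tcp_pos: [0.5196, 0.1196, 0.0976]
ee_rot: [[0.35, -0.0, 0.937], [-0.937, -0.0, 0.35], [0.0, -1.0, -0.0]]
contact_force: [0.5, 0.2, -2.8]
width: 0.046
t: 15.65
tcp_pos: [0.5173, -0.3303, 0.0975]
ee_rot: [[0.007, -0.0, 1.0], [-1.0, 0.0, 0.007], [-0.0, -1.0, -0.0]]
contact_force: [0.9, -0.4, -2.8]
width: 0.0458
t: 16.65
tcp_pos: [0.5183, -0.393, 0.0114]
ee_rot: [[0.008, 0.001, 1.0], [-1.0, -0.001, 0.008], [0.001, -1.0, 0.001]]
contact_force: [-0.2, 0.0, -1.8]
width: 0.0457
```

```bash
python3 -m pendant '[[200,0,0,-0.0006,0],[200,0,0,-0.0006,0],[175,0,0,-0.0006,0],[120,0,0,-0.0006,0],[50,0,0,-0.0006,0],[0,0,0,-0.0006,0],[0,0,0,-0.0006,0],[0,0,0,0.02,0],[0,0,0,0.06,0],[0,0,0.01,0.085,0]]' && python3 -m pendant '[[0,-0.005,0.03,0,5],[0,-0.01,0.075,0,10],[0,-0.016,0.12,0,15],[0,-0.022,0.165,0,20],[0,-0.028,0.21,0,25],[0,-0.034,0.255,0,30],[0,-0.04,0.3,0,35],[0,-0.046,0.345,0,40],[0,-0.052,0.39,0,45],[0,-0.058,0.43,0,49]]' && python3 -m pendant '[[0,-0.004,0.035,0,2],[0,-0.0064,0.055,-0.015,2],[0,-0.0064,0.061,-0.03,2],[0,-0.0064,0.061,-0.04,2],[0,-0.0064,0.061,-0.04,2]]'
python3 - <<'E'
from h import *
s=r.camera("scene");t=r.camera("top")
print(r.observe()["tcp_pos"]);
cv2.imwrite("pics/p3a.png",np.hstack([cv2.resize(s["img"][110:210,130:230],(390,390),interpolation=cv2.INTER_CUBIC),cv2.resize(s["img"][110:210,310:410],(390,390),interpolation=cv2.INTER_CUBIC)]))
E
```

```text
t: 17.65
tcp_pos: [0.5182, -0.384, 0.0978]
ee_rot: [[0.007, 0.002, 1.0], [-1.0, -0.002, 0.007], [0.002, -1.0, 0.002]]
contact_force: [1.7, -0.5, 1.1]
width: 0.0926
t: 18.65
tcp_pos: [0.4592, 0.0493, 0.0957]
ee_rot: [[0.762, 0.001, 0.647], [-0.647, 0.0, 0.762], [0.001, -1.0, 0.001]]
contact_force: [0.7, 0.2, 0.7]
width: 0.094
t: 19.15
tcp_pos: [0.452, 0.1081, 0.0537]
ee_rot: [[0.782, -0.003, 0.623], [-0.623, -0.001, 0.782], [-0.002, -1.0, -0.003]]
contact_force: [0.3, -0.8, -0.6]
width: 0.0939
[0.45350685 0.1077873  0.05546859]
```

View pics/p3a.png

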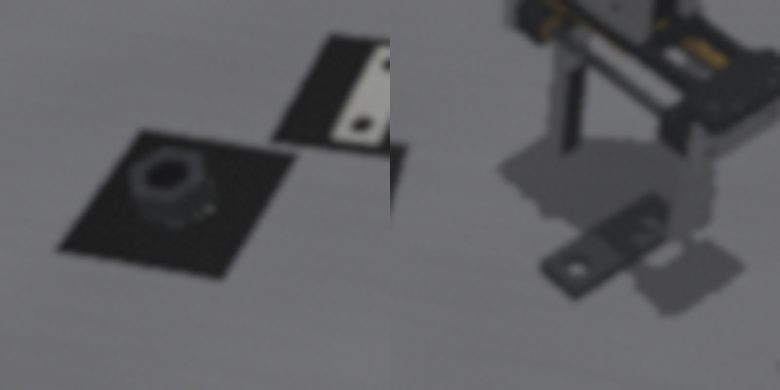

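The nut is flat on its pad at crop (170,185), with a tiny light speck on its near edge. The fingers straddle the dark link at right crop (610,245). Now I'll grasp the link.

```bash
python3 -m pendant '[[0,0,0,-0.025,0],[0,0,0,-0.042,0],[0,0,0,-0.0498,0],[0,0,0,-0.0498,0],[0,0,0,-0.0498,0]]'; python3 -m pendant '[[220,0,0,0,0],[220,0,0,0,0],[220,0,0,0,0],[220,0,0,0,0],[220,0,0,0,0],[220,0,0,0,0],[220,0,0,0,0],[220,0,0,0,0]]' 30
```

```text
t: 19.75
tcp_pos: [0.4542, 0.1081, 0.0065]
ee_rot: [[0.782, 0.002, 0.624], [-0.624, 0.0, 0.782], [0.001, -1.0, 0.001]]
contact_force: [0.5, -0.3, -0.0]
width: 0.094
t: 20.55
tcp_pos: [0.4534, 0.1084, 0.0055]
ee_rot: [[0.782, 0.0, 0.623], [-0.623, 0.0, 0.782], [-0.0, -1.0, 0.0]]
contact_force: [-0.4, 0.1, -0.9]
width: 0.0334
```

```bash
python3 -m pendant '[[220,0,0,0.01,0],[220,0,0,0.035,0],[220,0,-0.005,0.065,0],[220,-0.004,-0.025,0.085,4],[220,-0.01,-0.06,0.09,9],[220,-0.016,-0.1,0.09,14],[220,-0.023,-0.145,0.09,19],[220,-0.03,-0.19,0.09,24],[220,-0.037,-0.235,0.09,29],[220,-0.044,-0.28,0.09,34]]' && python3 -m pendant '[[220,-0.007,-0.045,0,4],[220,-0.014,-0.085,0,7.2],[220,-0.019,-0.115,-0.01,7.2],[220,-0.021,-0.128,-0.03,7.2],[220,-0.021,-0.129,-0.05,7.2],[220,-0.021,-0.129,-0.065,7.2],[220,-0.021,-0.129,-0.077,7.2],[220,-0.021,-0.129,-0.083,7.2],[220,-0.021,-0.129,-0.086,7.2],[220,-0.021,-0.129,-0.0865,7.2]]' && python3 -m pendant '[[220,0,0,-0.0005,0],[220,0,0,-0.0007,0],[220,0,0,-0.0007,0]]'
```

```text
t: 21.55
tcp_pos: [0.4086, -0.1732, 0.0959]
ee_rot: [[0.997, 0.0, 0.076], [-0.076, 0.0, 0.997], [0.0, -1.0, 0.0]]
contact_force: [0.8, 0.6, -2.3]
width: 0.0334
t: 22.55
tcp_pos: [0.3886, -0.3006, 0.0092]
ee_rot: [[0.999, 0.0, -0.047], [0.047, -0.0, 0.999], [0.0, -1.0, -0.0]]
contact_force: [0.9, 0.2, -1.9]
width: 0.0335
t: 22.85
tcp_pos: [0.3887, -0.3009, 0.0089]
ee_rot: [[0.999, 0.001, -0.047], [0.047, -0.001, 0.999], [0.001, -1.0, -0.001]]
contact_force: [0.8, 0.5, -2.1]
width: 0.0338
```

```bash
python3 -m pendant '[[220,0,0,-0.0005,0],[220,0,0,-0.0005,0],[220,0,0,-0.0005,0]]'; python3 -m pendant '[[220,0,0,-0.0005,0],[220,0,0,-0.0005,0],[220,0,0,-0.0005,0]]'
```

```text
t: 23.15
tcp_pos: [0.3886, -0.3009, 0.0085]
ee_rot: [[0.999, 0.001, -0.046], [0.046, -0.001, 0.999], [0.001, -1.0, -0.001]]
contact_force: [-0.2, 0.5, 2.6]
width: 0.0336
t: 23.45
tcp_pos: [0.3886, -0.3009, 0.0084]
ee_rot: [[0.999, 0.001, -0.046], [0.046, -0.0, 0.999], [0.001, -1.0, -0.0]]
contact_force: [-2.0, 1.3, 5.0]
width: 0.0331
```

```bash
python3 -m pendant '[[195,0,0,0,0],[140,0,0,0,0],[70,0,0,0,0],[0,0,0,0,0],[0,0,0,0,0],[0,0,0,0.02,0],[0,0,0,0.06,0],[0,-0.005,-0.01,0.1,-4],[0,-0.03,-0.04,0.13,-12],[0,-0.055,-0.08,0.15,-20]]' && python3 -m pendant '[[0,-0.025,-0.04,0.01,-8],[0,-0.055,-0.08,0.02,-16],[0,-0.085,-0.12,0.03,-24],[0,-0.115,-0.15,0.03,-32],[0,-0.13,-0.16,0.03,-36]]'
python3 - <<'E'
from h import *
s=r.camera("scene");t=r.camera("top")
cv2.imwrite("pics/f.png",t["img"])
q=lambda c,u,v,h=22:cv2.resize(c["img"][v-h:v+h,u-h:u+h],(260,290),interpolation=cv2.INTER_CUBIC)
cr=[q(t,370,254),q(t,279,174),q(t,482,228),q(s,288,158),q(s,366,240),q(s,176,158)]
g=np.vstack([np.hstack(cr[:3]),np.hstack(cr[3:])])
cv2.imwrite("pics/f1.png",cv2.convertScaleAbs(g,alpha=1.8))
cv2.imwrite("pics/f2.png",cv2.convertScaleAbs(np.hstack([q(t,448,279,28),q(s,228,134,28)]),alpha=1.8))
for k,uv,sv,h in(("pl",(370,254),(288,158),.016),("ps",(279,174),(366,240),.012),("pn",(482,228),(176,158),.024),("pk",(448,279),(228,134),.012)):
  for nm,c,u in(("top",t,uv),("scene",s,sv)):
    for th in (38,46,54):
      try: print(k,nm,th,blob(c,u,0,.003+h/2,th,True,20))
      except Exception as e: print(k,nm,th,"none")
E
```

```text
t: 24.45
tcp_pos: [0.3346, -0.3804, 0.1601]
ee_rot: [[0.954, 0.003, 0.3], [-0.3, -0.004, 0.954], [0.004, -1.0, -0.003]]
contact_force: [0.4, -0.7, -1.6]
width: 0.0938
t: 24.95
tcp_pos: [0.2009, -0.5425, 0.1865]
ee_rot: [[0.591, -0.001, 0.807], [-0.807, -0.001, 0.591], [0.0, -1.0, -0.001]]
contact_force: [-0.1, 0.3, 0.1]
width: 0.0942
pl top 38 [ 449.6 -103.7  449.6 -103.7   64.1   64.5  100.6]
pl top 46 [ 449.5 -103.7  449.6 -103.7   62.6   62.4   89.8]
pl top 54 [ 449.7 -103.7  449.6 -103.7   60.3   61.    90.6]
pl scene 38 [ 434.7 -111.3  425.5 -110.4  121.2  111.4   12.3]
pl scene 46 [459.6 -99.5 468.8 -99.8  60.9  66.4 115.2]
pl scene 54 [ 477.6 -103.2  479.  -103.7   55.3   23.6   82.5]
ps top 38 [656.6 135.1 657.  134.7  47.6  43.9  42.5]
ps top 46 [656.4 135.  657.  134.5  45.3  42.   42.8]
ps top 54 [662.3 138.9 663.8 139.5  13.5  21.9 129.1]
ps scene 38 [653.4 135.4 646.7 127.2 106.6  91.3  10.4]
ps scene 46 [651.  136.6 650.3 137.   24.9  20.1  74.1]
ps scene 54 [669.6 120.1 669.8 120.3  20.1   6.2  36.5]
pn top 38 [ 519.8 -392.4  519.5 -394.1   50.9   66.3   94.1]
pn top 46 [ 521.2 -396.6  520.5 -395.6   54.9   53.5   49.9]
pn top 54 [ 520.6 -397.5  520.4 -397.2   47.2   52.7  151.5]
pn scene 38 [ 516.5 -394.6  514.7 -396.3   83.4   52.1   40.9]
pn scene 46 [ 507.1 -402.6  507.1 -402.6   47.6   50.9  153. ]
pn scene 54 [ 467.1 -413.2  465.  -419.3   80.   105.7  118.4]
pk top 38 [ 389.1 -300.9  388.6 -302.    98.7   41.9    2.2]
pk top 46 [ 389.2 -301.5  388.8 -302.2   98.4   39.6    1.8]
pk top 54 [ 389.2 -302.3  389.1 -302.5   98.8   35.2    2.6]
pk scene 38 [ 377.9 -310.1  359.  -312.4  139.   123.7   12.2]
pk scene 46 [ 372.2 -311.4  353.3 -314.3  127.2  123.5   12.2]
pk scene 54 [ 384.9 -304.6  383.7 -304.1   53.    26.7    2.8]
```

View pics/f1.png

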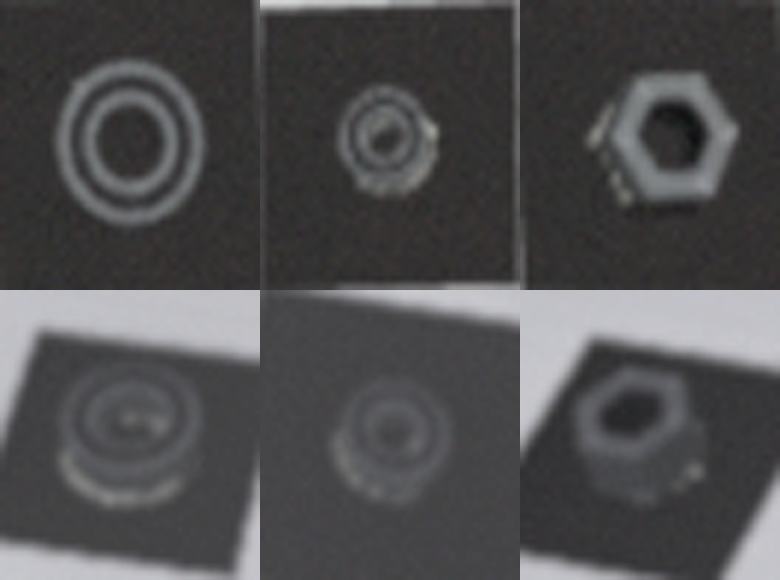

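View pics/f2.png

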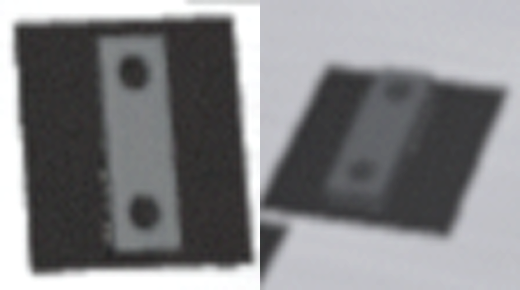

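The pictures show all four parts on their silhouettes. Pale slivers of paint show beside the small bearing (right/bottom) and the nut (left), so I'll measure those offsets from the unobstructed far edges of their top faces.

```bash
python3 - <<'E'
from h import *
t=r.camera("top")
def ext(uv,z,yaw,thr,half):
    u,v=uv;g=cv2.cvtColor(t["img"],cv2.COLOR_BGR2GRAY)[v-half:v+half,u-half:u+half]
    g=cv2.GaussianBlur(cv2.resize(g,None,fx=6,fy=6,interpolation=cv2.INTER_CUBIC),(7,7),0)
    k=max([c for c in cv2.findContours((g>thr).astype(np.uint8),0,1)[0] if cv2.contourArea(c)<.6*g.size],key=cv2.contourArea)
    px=(k[:,0]+.5)/6-.5+[u-half,v-half]
    w=np.array([cast(t,p,z)[:2]*1e3 for p in px]);a=np.radians(yaw);return w@np.array([[np.cos(a),-np.sin(a)],[np.sin(a),np.cos(a)]])
sil={"pl":(449.4,-103.75),"ps":(657.35,135.45),"pn":(519.05,-392.35),"pk":(389.75,-300.95)}
for k,uv,h,yaw,hx,hy,sy,hf in(("pl",(370,254),.016,2.4,31,31,-1,18),("ps",(279,174),.012,2.1,20,20,1,14),("pn",(482,228),.024,.3,23,26.56,-1,18),("pk",(448,279),.012,2.5,50,17,-1,22)):
    a=np.radians(yaw);s=np.array(sil[k])@np.array([[np.cos(a),-np.sin(a)],[np.sin(a),np.cos(a)]])
    for th in(40,45):
        q=ext(uv,.003+h,yaw,th,hf)
        cx=np.percentile(q[:,0],98)-hx; y=q[:,1];cy=(y.max()-hy) if sy>0 else (y.min()+hy)
        print(k,th,"offset pad x,y mm",np.round([cx-s[0],cy-s[1]],1))
g=cv2.resize(t["img"][174-14:174+14,279-14:279+14],(400,400),interpolation=cv2.INTER_NEAREST);g2=cv2.resize(t["img"][228-14:228+14,482-14:482+14],(400,400),interpolation=cv2.INTER_NEAREST)
cv2.imwrite("pics/z.png",cv2.convertScaleAbs(np.hstack([g,g2]),alpha=2))
E
```

```text
pl 40 offset pad x,y mm [ 0.3 -0.5]
pl 45 offset pad x,y mm [-0.2  0.3]
ps 40 offset pad x,y mm [1.1 1.1]
ps 45 offset pad x,y mm [0.4 0.2]
pn 40 offset pad x,y mm [ 1.2 -1.6]
pn 45 offset pad x,y mm [ 0.8 -1.1]
pk 40 offset pad x,y mm [ 1.4 -1.8]
pk 45 offset pad x,y mm [ 0.8 -1.2]
```

View pics/z.png

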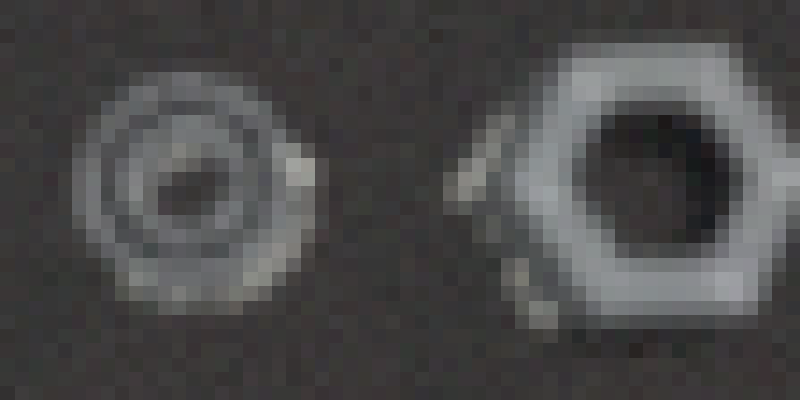

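Offsets from the silhouettes are about 1 mm or less, which is within measurement error, and all parts lie flat. The gripper is clear, so I'll check the bystanders and hand in.

```bash
python3 - <<'E'
from h import *
a=cv2.imread("pics/top0.png");b=r.camera("top")["img"]
d=cv2.absdiff(a,b).max(2)
for n,(x0,y0,x1,y1) in {"tin":(315,95,360,145),"spanner":(175,115,240,180),"white link":(203,208,248,255)}.items(): print(n,d[y0:y1,x0:x1].max(),round(d[y0:y1,x0:x1].mean(),1))
print(r.hand_in())
E
```

```text
tin 4 0.9
spanner 5 0.9
white link 3 0.9
the job is handed in; nothing more can be done
None
```

I placed all four steel parts flat on their own pads, in the order large bearing, small bearing, nut, link. I handed the job in at about 25 s with the gripper open and clear. The station gave no verdict.

**Centring:** From the top camera, I measured each part against its silhouette; the readings below are from two brightness thresholds.

| Part | Offset from silhouette, either axis |
|---|---|
| Large bearing | 0.5 mm or less |
| Small bearing | 0.2–1.1 mm |
| Nut | 0.8–1.6 mm |
| Link | 0.8–1.8 mm |

- **Nut and link:** The link lies along its outline to within about a degree. I turned the nut so its flats match the pad's.
- **Camera limits:** The calibration is good to about 2 mm. Slivers of paint up to about 1 mm wide show beside the small bearing and the nut, which agrees with these figures.
- **Failed check:** Measuring the placed parts in the scene camera gave no usable result, because the dark parts on black pads had too little contrast. The final offsets therefore rest on the top camera alone.
- **Setting down:** I lowered each part until it was on or within about half a millimetre of its pad. The wrist force clearly confirmed contact for the large bearing and the link, with at most 5 N for the link. For the small bearing and the nut I relied on height.
- **Bystanders:** The tin, the spanner and the white look-alike show no change between the first and last top pictures.

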